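# Press a relay home in the plunger test stand and hold it

## Robot

A 7-joint arm with a two-finger parallel gripper is mounted at the origin on a cart in front of the work surface, level with it; the furniture and walls round the work are solid. World frame = base frame: x ahead of the robot, y to its left, z up, the work surface at z = 0. Lengths are in m, angles in rad, forces in N, time in s.
With the tool pointing down it reaches from about 0.4 to 0.85 m from the base axis. Payload 6.9 kg.
Tool frame: the origin (TCP) lies midway between the tips of the shut fingers; the grasp point (between the pads) lies 19 mm behind it; z points along the fingers, y is the direction in which the jaws open and shut (so a half turn about z gives the same grasp; the last joint's range is limited). The gripper opens to 85 mm and grips with 20 to 120 N. Pads are 22 mm wide; open, the fingers measure 114 mm over their backs; the gripper's body (76 mm by 85 mm) begins 54 mm behind the grasp point. The pads swing forward as they close: fully open they stand 13 mm farther back than shut.
Start: joints at [-1.228, 0.507, -0.238, 1.5, 0.126, 1.149, -0.155], TCP at [0.147, 0.607, 0.199] pointing down, gripper open.
Joint ranges: [-3.08, 3.08], [-0.24, 2.05], [-1.43, 1.35], [0, 2.5], [-1.52, 4.66], [0.17, 1.96], [-2.89, 2.89]. Speed limits (rad/s): [2.39, 2.39, 3.14, 3.14, 3.14, 3.14, 3.14].

## Interface

Orientations are given as a rotation vector (axis times angle).
In Python, from station import env gives the robot as it stands. Calls block until the motion is done:
- env.movep(position, orientation): joint-space move of the TCP to a pose.
- env.movel(position, max_speed=0.15, attitude=None, threshold=None): straight line of the TCP; attitude=None keeps the orientation; max_speed is the mean speed in m/s. With threshold (N) it stops when the force on the tool has changed by that much, and returns True; else False.
- env.movej(angles): joint-space move.
- env.release() and env.grasp(strength=None): open the fingers fully, or close them until they stop; strength is the grip in N (None keeps the last).
- env.wait(seconds).
- env.solve_ik(position, orientation): joint angles nearest the present ones, or None.
- env.get_state(): the state.
- env.camera(name): name is "side" or "top" or "wrist"; returns (picture, depth): 384x512x3 uint8, blue, green, red; 384x512 float32, m along the optical axis (not along the pixel's ray), 0 where there is no reading.
- env.camera_info(name): a dict with "K" (3x3 intrinsics, pixels), "pose" (4x4, takes a point from camera to world coordinates); the wrist camera has in their place "mount" (4x4, takes a point from camera to tool coordinates, whose origin is the TCP and whose axes are the flange's). Camera axes: x right, y up, looking along -z (the intrinsics and any distortion apply to the point x, -y, -z); pixel columns grow to the right and rows downward; lengths in m; the calibration is good to about 2 mm. A picture is of the moment at which its call begins: read the wrist's pose just before it. camera_info takes no time and is no camera call.
A pose or a line that the arm cannot do raises env.IKError and nothing moves.
- env.sign_off(): hands the job in, once; it reports no verdict.
The state is a dict: "clock": time; "joint_pos": joint angles; "joint_velocities": joint speeds; "effort": joint torques, N m; "ee_pos": TCP position; "eef_rot": TCP orientation; "contact_force": force on the tool from outside, world axes, zero at the start; "moment": the same for the moment, N m; "gripper_width": finger opening in m.
Only numpy, scipy, OpenCV 4.12 (cv2) and the standard library are available. Lean on these libraries where they do the work, as an engineer would, in place of code of your own. Each camera call takes 0.05 s, during which the arm holds its last target.

## Task

Pick up the small relay and stand it upright on the narrow raised rail of the test stand, in line with the rail and clear in front of the sprung plunger. Then slide it along the rail against the plunger until its end is hard up against the upright stop, and finish while still holding it pressed there with the gripper: do not let go.

Things in the scene. Friction and masses are not known exactly. Their poses are not given: they have to be found in the camera images.
- relay: Plain upright block-shaped relay, 12 mm (its x) by 28 mm (its y) by 26 mm high, about 18 g, standing on the bench. Origin: centre of its underside; z up. Hold it across its 12 mm width; either 12 mm wide end may face the plunger.
- stand: Bare metal test stand fixed to the bench: base plate 120 x 64 x 12 mm, upright rail 10 mm wide along its middle, flat top 60 mm above the bench; at its end a stop with a sprung plunger. Origin: bench level under the rail's centre line; x along the rail toward the stop (press this way), z up. Rail top x = -46 to 20 mm, stop 20 to 32, spring barrel (17 mm wide) and plunger tail to 90.
- stop: Dark upright block of the stand, the hard stop: 10 mm wide, 12 mm thick, its top 26 mm above the rail's top (level with the top of a relay on the rail). Same origin and axes as the stand; its flat face toward the rail is at the stand's x = 20 mm.
- rail_place (a point): Point on the rail's top, on its centre line, 40 mm before the stop's face: a relay centred here stands 16 mm clear of the plunger. Axes as the stand.
- stop_face (a point): Centre of the stop's face, 13 mm above the rail's top, where the plunger comes out. A relay pressed home has its centre 14 mm before this face.
- plunger_tip (a point): Flat tip of the round 7.6 mm steel plunger, 13 mm above the rail's top; it stands out 10 mm from the stop's face when free and moves with the plunger.
- plunger (a joint): Travel of the plunger in m: 0 sprung fully out, 0.010 when its tip is level with the stop's face. Its spring pushes back with about 2 N at first and 8 N at 0.010; more push than that goes into the stop.

How it is judged:
By the outcome, as a careful person would: the job done as asked, in the order asked, and still so for the second after the job is handed in, while the arm keeps its last pose, push and grip.
It also fails if it takes over 51 s, if anything falls off the work surface, if the arm or the gripper's body presses on something with over 40 N, if the wrist force passes 120 N, or if a joint passes its speed limit or range.

## Working session

There is one attempt and no reset: what is moved stays moved. The work goes in short steps, each a Python script; the robot and the scene stay as the last script left them, time stands still between calls to the robot, and variables do not carry over. Pictures are saved under pics/ and viewed, and the job is handed in when it is done.

```bash
ls; mkdir -p pics; python3 - <<'E'
from station import env
import cv2,numpy as np
np.set_printoptions(precision=4,suppress=True)
s=env.get_state();print(s)
for n in("side","top","wrist"):
    p,d=env.camera(n);cv2.imwrite(f"pics/a_{n}.png",p);np.save(f"pics/a_{n}.npy",d);print(n,env.camera_info(n))
E
```

```text
pics
{'clock': 0.0, 'joint_pos': array([-1.2275,  0.5083, -0.2375,  1.5011,  0.1257,  1.1489, -0.1548]), 'joint_velocities': array([ 0.0017, -0.0005,  0.0015,  0.0012, -0.0018,  0.0011, -0.0013]), 'effort': array([  0.0006, -62.0587,  -2.1871, -24.9663,   0.0126,   0.012 ,
        -0.    ]), 'ee_pos': array([0.1472, 0.6068, 0.198 ]), 'eef_rot': array([-0.3727, -3.1193,  0.0028]), 'contact_force': array([-0.6432,  0.0351,  0.1429]), 'moment': array([-0.0072,  0.0161,  0.019 ]), 'gripper_width': 0.08544760190278503}
side {'K': array([[438.8606,   0.    , 253.8595],
       [  0.    , 438.8606, 199.7459],
       [  0.    ,   0.    ,   1.    ]]), 'pose': array([[ 0.9999,  0.0132,  0.0111,  0.5177],
       [ 0.0008,  0.6106, -0.7919, -0.7075],
       [-0.0172,  0.7918,  0.6105,  0.5981],
       [ 0.    ,  0.    ,  0.    ,  1.    ]])}
top {'K': array([[365.452 ,   0.    , 256.2085],
       [  0.    , 365.452 , 192.2074],
       [  0.    ,   0.    ,   1.    ]]), 'pose': array([[-0.017 ,  0.9838, -0.1782,  0.3681],
       [-0.9996, -0.0211, -0.0211, -0.0108],
       [-0.0246,  0.1778,  0.9838,  0.9085],
       [ 0.    ,  0.    ,  0.    ,  1.    ]])}
wrist {'K': array([[341.1125,   0.    , 258.1481],
       [  0.    , 341.1125, 186.4312],
       [  0.    ,   0.    ,   1.    ]]), 'mount': array([[ 0.0009,  0.9451,  0.3269,  0.0843],
       [ 1.    , -0.0006, -0.0011,  0.0003],
       [-0.0008,  0.3269, -0.9451, -0.1755],
       [ 0.    ,  0.    ,  0.    ,  1.    ]])}
```

View pics/a_side.png

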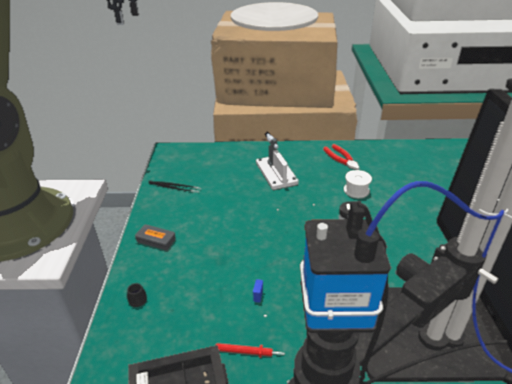

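View pics/a_top.png

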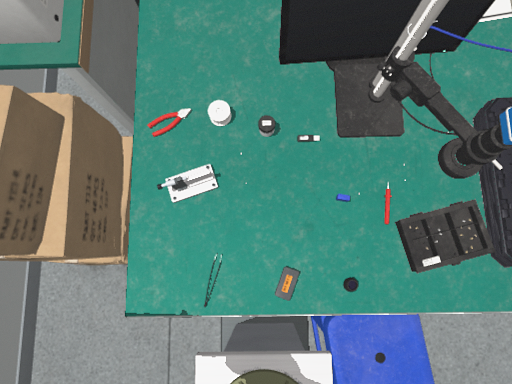

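View pics/a_wrist.png

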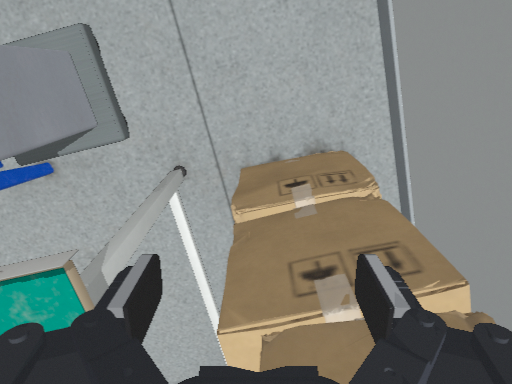

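The top view shows the blue relay near (343,198). The stand is near (190,183), with its stop and plunger tail to the left (+y). In the side view the relay is at (258,291) and the stand at (277,168). Next I'll work out rough positions.

```bash
cat > h.py <<'E'
import cv2,numpy as np
from scipy.spatial.transform import Rotation as R
np.set_printoptions(precision=4,suppress=True)
def ray(K,T,uv):
    uv=np.atleast_2d(np.asarray(uv,float))
    d=np.c_[(uv[:,0]-K[0,2])/K[0,0],-(uv[:,1]-K[1,2])/K[1,1],-np.ones(len(uv))]
    return T[:3,3],d@T[:3,:3].T
def onplane(K,T,uv,z):
    o,d=ray(K,T,uv); return o+d*((z-o[2])/d[:,2])[:,None]
def proj(K,T,P):
    P=np.atleast_2d(P); c=(P-T[:3,3])@T[:3,:3]
    return np.c_[K[0,0]*c[:,0]/-c[:,2]+K[0,2], -K[1,1]*c[:,1]/-c[:,2]+K[1,2]]
def wristT(env):
    i=env.camera_info("wrist"); s=env.get_state()
    T=np.eye(4);T[:3,:3]=R.from_rotvec(s["eef_rot"]).as_matrix();T[:3,3]=s["ee_pos"]
    return i["K"],T@i["mount"]
def down(yaw):  # tool z down, tool y along (horizontal) direction yaw
    y=np.array([np.cos(yaw),np.sin(yaw),0]);z=np.array([0,0,-1.]);x=np.cross(y,z)
    return R.from_matrix(np.c_[x,y,z]).as_rotvec()
E
python3 - <<'E'
from station import env
from h import *
for n in("top","side"):
    i=env.camera_info(n);K,T=i["K"],i["pose"];p=cv2.imread(f"pics/a_{n}.png");d=np.load(f"pics/a_{n}.npy")
    hsv=cv2.cvtColor(p,cv2.COLOR_BGR2HSV)
    m=cv2.inRange(hsv,(110,100,40),(130,255,255))
    cs,_=cv2.findContours(m,0,2)
    for c in cs:
        if 20<cv2.contourArea(c)<2000:
            (u,v),wh,a=cv2.minAreaRect(c); print(n,"blue",u,v,wh,a,onplane(K,T,[u,v],.026 if n=="top" else .015), d[int(v),int(u)])
    if n=="top":
        g=p[150:215,145:235]; cv2.imwrite("pics/b_top.png",cv2.resize(g,None,fx=8,fy=8,interpolation=2))
        r=p[185:212,325:362]; cv2.imwrite("pics/b_rel.png",cv2.resize(r,None,fx=12,fy=12,interpolation=2))
        for uv in ([165,190],[214,165],[219,185],[171,201]): print(uv,onplane(K,T,uv,.012))
    else:
        g=p[125:195,245:315]; cv2.imwrite("pics/b_side.png",cv2.resize(g,None,fx=8,fy=8,interpolation=2))
E
```

```text
top blue 342.7297058105469 197.12161254882812 (12.987520217895508, 5.589565277099609) 9.462322235107422 [[ 0.5114 -0.2023  0.026 ]] 0.88753974
top blue 470.1648864746094 39.589195251464844 (84.77024841308594, 5.44058895111084) 17.10272979736328 [[ 0.9214 -0.558   0.026 ]] 0.98420864
[165, 190] [[0.5411 0.2375 0.012 ]]
[214, 165] [[0.6029 0.1143 0.012 ]]
[219, 185] [[0.5509 0.1015 0.012 ]]
[171, 201] [[0.5128 0.2216 0.012 ]]
side blue 257.1584167480469 290.4158630371094 (8.358312606811523, 21.4928035736084) 5.710593223571777 [[ 0.5129 -0.2061  0.015 ]] 0.7408551
side blue 485.0452880859375 327.3548889160156 (101.50859069824219, 21.067821502685547) 70.46334838867188 [[ 0.8688 -0.2857  0.015 ]] 0.6887575
side blue 435.59527587890625 215.7249755859375 (131.06028747558594, 63.43813705444336) 10.738898277282715 [[ 0.8806 -0.013   0.015 ]] 0.92763716
```

View pics/b_top.png

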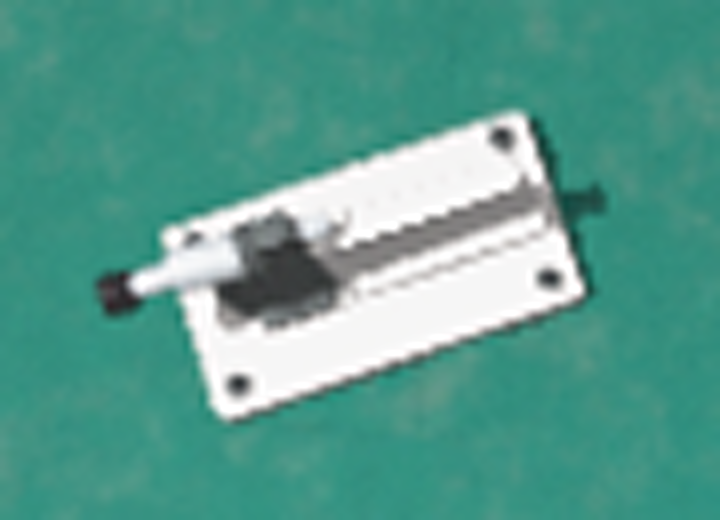

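View pics/b_side.png

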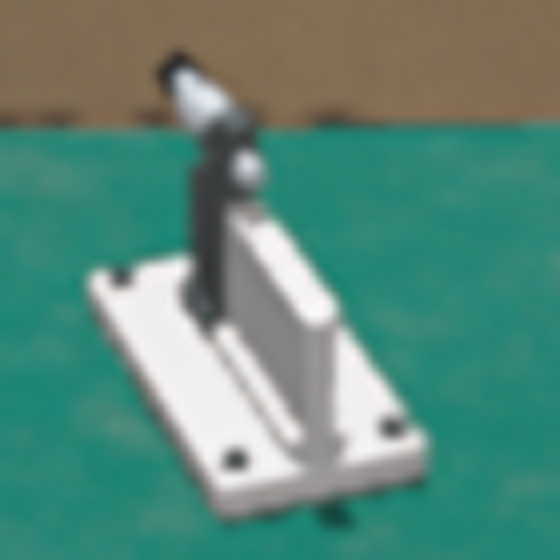

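View pics/b_rel.png

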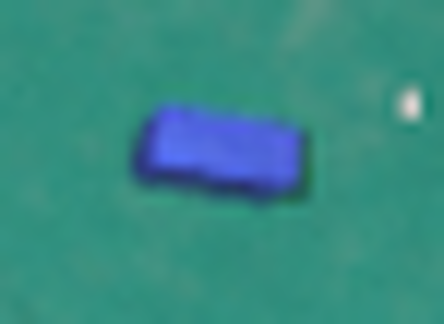

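```bash
python3 - <<'E'
from station import env
from h import *
for name,p,yd in (("stand",[.56,.165,.20],18),("stand",[.56,.165,.20],198),("relay",[.512,-.203,.12],-9.5),("relay",[.512,-.203,.12],170.5)):
    try:q=env.solve_ik(p,down(np.radians(yd)))
    except Exception as e:q=e
    print(name,yd,q)
E
```

```text
stand 18 [-0.4614  0.444   0.2045  1.6153 -0.0984  1.0924  0.0833]
stand 198 [ 0.059   0.4853 -0.61    1.6082  0.2981  1.1427  2.8341]
relay -9.5 [-0.2194  0.6265  0.9105  1.8189 -0.5864  0.9914  0.7702]
relay 170.5 [-0.3142  0.7386  1.1513  1.8198 -0.7584  1.1063 -2.1921]
```

```bash
python3 - <<'E'
from station import env
from h import *
yaw=np.radians(18);X=np.array([-np.sin(yaw),np.cos(yaw),0])
C=np.array([.556,.168,.2])
env.movep(C-X*.05,down(yaw)); env.wait(.2)
K,T=wristT(env);p,d=env.camera("wrist");np.savez("pics/c.npz",K=K,T=T,d=d);cv2.imwrite("pics/c.png",p)
print(env.get_state()["clock"],env.get_state()["contact_force"])
C=np.array([.512,-.203,.2]);yaw=np.radians(-9.5);X=np.array([-np.sin(yaw),np.cos(yaw),0])
env.movep(C-X*.03,down(yaw)); env.wait(.2)
K,T=wristT(env);p,d=env.camera("wrist");np.savez("pics/d.npz",K=K,T=T,d=d);cv2.imwrite("pics/d.png",p)
print(env.get_state()["clock"])
E
```

```text
2.7 [ 0.1101 -0.7067  0.0038]
4.3
```

View pics/c.png

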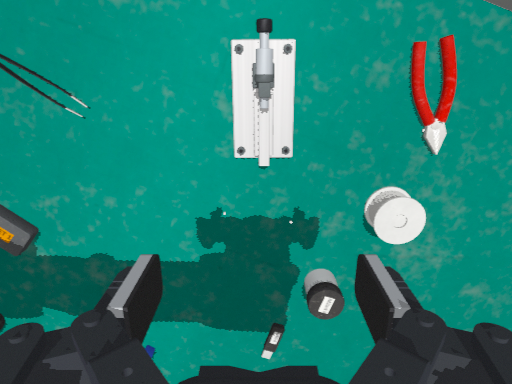

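View pics/d.png

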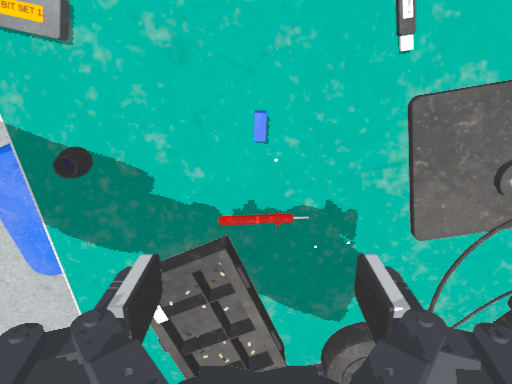

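Image c shows the stand base from (233,40) to (294,158), with the rail down the middle at about column 264 and the stop at about row 80. Image d shows the relay at (260,126), lined up with the image. I'll measure both.

```bash
python3 - <<'E'
from h import *
p=cv2.imread("pics/d.png");z=np.load("pics/d.npz");K,T=z["K"],z["T"];hsv=cv2.cvtColor(p,cv2.COLOR_BGR2HSV)
m=cv2.inRange(hsv,(108,100,40),(130,255,255));cs,_=cv2.findContours(m[90:160,230:290],0,2)
c=max(cs,key=cv2.contourArea)+[230,90]; print(cv2.minAreaRect(c),cv2.boundingRect(c))
top=cv2.inRange(z["d"],.0,9)
ys,xs=np.where(m[90:160,230:290]>0);print("depth",np.median(z["d"][90:160,230:290][m[90:160,230:290]>0]))
g=p[95:155,235:290];cv2.imwrite("pics/d2.png",cv2.resize(g,None,fx=9,fy=9,interpolation=2))
p=cv2.imread("pics/c.png");g=p[10:175,220:310];cv2.imwrite("pics/c2.png",cv2.resize(g,None,fx=3.6,fy=3.6,interpolation=2))
p=cv2.imread("pics/c.png");g=p[55:173,225:303];cv2.imwrite("pics/c3.png",cv2.resize(g,None,fx=5,fy=5,interpolation=2))
z=np.load("pics/c.npz");K,T=z["K"],z["T"];
hsv=cv2.cvtColor(p,cv2.COLOR_BGR2HSV);w=cv2.inRange(hsv,(0,0,150),(180,60,255))[30:170,225:300]
P=onplane(K,T,[[233,40],[294,40],[294,158],[234,158]],.012);print(P,P.mean(0),np.linalg.norm(P[1]-P[0]),np.linalg.norm(P[2]-P[1]))
# heights by depth along rail column
uu,vv=np.meshgrid(np.arange(258,270,2),np.arange(60,170,6));dd=z["d"]
for v in range(66,170,6):
    r=[]
    for u in range(256,274,2):
        o,d=ray(K,T,[u,v]); r.append((o+d[0]*dd[v,u])[2])
    print(v,np.array(r))
E
```

```text
((260.0, 126.0), (30.0, 12.0), 90.0) (254, 111, 13, 31)
depth 0.3490121
[[0.5136 0.2195 0.012 ]
 [0.5706 0.2381 0.012 ]
 [0.6115 0.1262 0.012 ]
 [0.549  0.1057 0.012 ]] [0.5612 0.1724 0.012 ] 0.05988981210921987 0.11919456042362879
66 [0.0747 0.0772 0.0791 0.0806 0.0809 0.0805 0.0804 0.0772 0.0762]
72 [0.0739 0.079  0.0798 0.0804 0.0804 0.0798 0.0804 0.0792 0.0761]
78 [0.0779 0.0787 0.0812 0.0804 0.0818 0.0821 0.0817 0.0811 0.0793]
84 [0.0206 0.0215 0.0864 0.0867 0.0876 0.0871 0.0862 0.0865 0.0201]
90 [0.0127 0.0126 0.0865 0.0874 0.0857 0.0852 0.0869 0.0851 0.0124]
96 [0.0198 0.0203 0.0868 0.0861 0.0858 0.0867 0.087  0.0867 0.0225]
102 [0.0211 0.0207 0.0737 0.0764 0.0769 0.076  0.0753 0.0208 0.0206]
108 [0.0203 0.0203 0.0626 0.0759 0.0774 0.0765 0.0613 0.0193 0.0205]
114 [0.0214 0.0199 0.0612 0.059  0.0612 0.0585 0.061  0.0202 0.0205]
120 [0.0195 0.0204 0.0603 0.0606 0.0597 0.0607 0.0608 0.0201 0.0201]
126 [0.0196 0.0208 0.0609 0.0603 0.0613 0.0605 0.0602 0.0201 0.0188]
132 [0.0194 0.0212 0.0599 0.0605 0.0606 0.0616 0.06   0.0212 0.0212]
138 [0.0196 0.02   0.0612 0.0593 0.0608 0.0593 0.0607 0.0213 0.0193]
144 [0.0207 0.0212 0.0598 0.0605 0.0614 0.0612 0.0595 0.0192 0.0195]
150 [0.0215 0.0213 0.0606 0.0612 0.0604 0.0598 0.0613 0.0198 0.0198]
156 [0.0126 0.0133 0.0597 0.0604 0.0597 0.0614 0.0608 0.0124 0.0124]
162 [-0.0004  0.0005  0.061   0.0607  0.0609  0.0616  0.0615  0.0006  0.0013]
168 [ 0.      0.0019  0.0016 -0.0006  0.0007  0.0007  0.0004  0.0019 -0.0002]
```

View pics/d2.png

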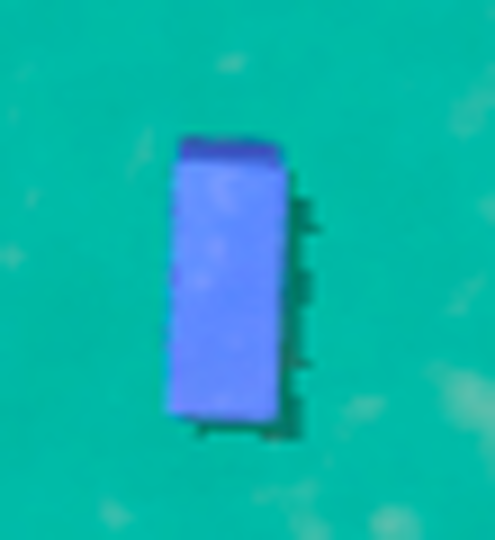

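View pics/c3.png

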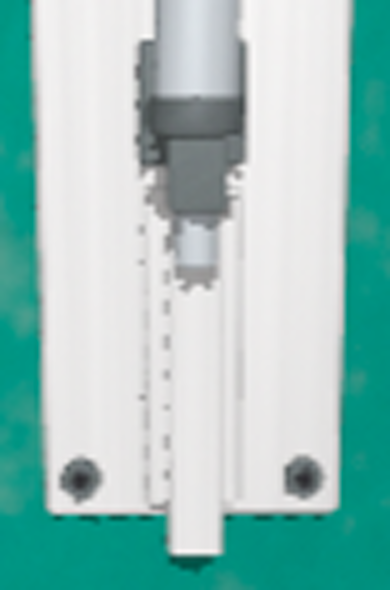

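```bash
python3 - <<'E'
from h import *
z=np.load("pics/d.npz");K,T=z["K"],z["T"]
def up(c,f,o): return (np.array(c)+.5)/f-.5+np.array(o)
P=onplane(K,T,up([[175,160],[285,160],[280,417],[167,417]],9,[235,95]),.026)
print(P,P.mean(0)); e=(P[0]+P[1]-P[2]-P[3])/2;print("len",np.linalg.norm(e),"w",np.linalg.norm(P[1]-P[0]),np.linalg.norm(P[2]-P[3]),"yaw long",np.degrees(np.arctan2(e[1],e[0])))
z=np.load("pics/c.npz");K,T,dd=z["K"],z["T"],z["d"]
vv,uu=np.mgrid[50:172,235:292];uv=np.c_[uu.ravel(),vv.ravel()]
o,d=ray(K,T,uv);W=o+d*dd[vv.ravel(),uu.ravel()][:,None]
H=W[:,2].reshape(vv.shape)
m=((H>.056)&(H<.065)&(vv>112)).astype(np.uint8)
def line(pts):
    vx,vy,x,y=cv2.fitLine(np.float32(pts),cv2.DIST_HUBER,0,.01,.01).ravel();return vx,vy,x,y
L=[];Rr=[]
for r in range(m.shape[0]):
    c=np.where(m[r])[0]
    if len(c)>3 : L.append([c[0]+235-.5,r+50]);Rr.append([c[-1]+235+.5,r+50])
print(len(L),L[0],L[-1])
ctr=(np.array(L)+np.array(Rr))/2
Q=onplane(K,T,ctr,.060)[:,:2]; v=line(Q*1000);ax=np.array(v[:2]);ax*=np.sign(ax[1]);print("rail yaw",np.degrees(np.arctan2(ax[1],ax[0])),"width",np.median(np.linalg.norm(onplane(K,T,L,.06)-onplane(K,T,Rr,.06),axis=1)))
c0=np.array(v[2:])/1000
# edge rows
end=onplane(K,T,[[ctr[-1,0],ctr[-1,1]+.5]],.06)[0,:2]
ms=((H>.083)&(H<.09)).astype(np.uint8);rs=np.where(ms.sum(1)>3)[0]+50;cs=np.where(ms.sum(0)>3)[0]+235;print("stop rows",rs.min(),rs.max(),cs.min(),cs.max())
f=onplane(K,T,[[cs.mean(),rs.max()+.5]],.086)[0,:2]
mp=((H>.07)&(H<.08)&(vv>99)).astype(np.uint8);rp=np.where(mp.sum(1)>1)[0]+50;cp=np.where(mp.sum(0)>3)[0]+235;print("plunger rows",rp.min(),rp.max(),cp)
t=onplane(K,T,[[cp.mean(),rp.max()+.5]],.0745)[0,:2]
n=np.array([-ax[1],ax[0]])
for nm,q in(("end",end),("stopface",f),("tip",t)): print(nm,q,"s",(q-c0)@ax,"lat",(q-c0)@n)
B=onplane(K,T,[[233,40],[294,40],[294,158],[234,158]],.012)[:,:2];
for q in list(B)+[B.mean(0)]:print("base s,lat",(q-c0)@ax,(q-c0)@n)
print("c0",c0,ax)
E
```

```text
[[ 0.5107 -0.1879  0.026 ]
 [ 0.5229 -0.1899  0.026 ]
 [ 0.5178 -0.2186  0.026 ]
 [ 0.505  -0.2165  0.026 ]] [ 0.5141 -0.2032  0.026 ]
len 0.029110966746265995 w 0.012319413134172516 0.013004064460992773 yaw long 79.33222836388713
53 [np.float64(258.5), 113] [np.float64(258.5), 165]
rail yaw 108.44625 width 0.010268426285388753
stop rows 82 97 259 270
plunger rows 100 108 [260 261 262 263 264 265 266 267 268]
end [0.578  0.1203] s -0.025411416974302898 lat -4.9151304076777044e-08
stopface [0.5573 0.1821] s 0.039814617739358585 lat 2.504176357900595e-05
tip [0.5603 0.1725] s 0.02969357260116193 lat 0.00024361464874808527
base s,lat 0.08906632629033803 0.029627512886550786
base s,lat 0.08873413872063336 -0.030261378716971498
base s,lat -0.03041150963422392 -0.03367577112574325
base s,lat -0.03003435192784369 0.03205931378711439
base s,lat 0.029338650862225927 -0.0005625807922624439
c0 [0.5699 0.1444] [-0.3164  0.9486]
```

Checks against the given sizes:

| Measurement | Found | Given |
|---|---|---|
| Rail width (mm) | 10.3 | 10 |
| Rail end to stop face (mm) | 65.2 | 66 |
| Rail height (mm) | 60 | 60 |
| Relay size (mm) | 29 x 12.6 | 28 x 12 |

Next I'll grip the relay once to centre it, let go and photograph it. The jaws will then have set its position, so the picture shows the wrist camera's sideways bias.

```bash
python3 - <<'E'
from station import env
from h import *
C=np.array([.5141,-.2032,0]);yaw=np.radians(79.33-90);X=np.array([-np.sin(yaw),np.cos(yaw),0])
up=np.array([0,0,1])
env.movep(C+up*.08,down(yaw))
env.movel(C+up*.003,max_speed=.1)
print(env.get_state()["ee_pos"],env.get_state()["contact_force"])
env.grasp(25);s=env.get_state();print(s["gripper_width"],s["contact_force"],s["ee_pos"],s["clock"])
env.release()
env.movel(C+up*.08,max_speed=.15)
env.movel(C+up*.2-X*.03,max_speed=.25);env.wait(.2)
K,T=wristT(env);p,d=env.camera("wrist");s=env.get_state();print(s["clock"],s["ee_pos"]);np.savez("pics/e.npz",K=K,T=T,d=d,ee=s["ee_pos"],rot=s["eef_rot"]);cv2.imwrite("pics/e.png",p)
g=p[90:160,235:290];cv2.imwrite("pics/e2.png",cv2.resize(g,None,fx=8,fy=8,interpolation=2))
E
```

```text
[ 0.5146 -0.2036  0.0037] [0.618  0.0242 0.7617]
0.0002947597282159624 [0.2854 0.3735 0.6399] [ 0.5141 -0.2032  0.003 ] 6.5417
8.8833 [ 0.5081 -0.232   0.1987]
```

View pics/e2.png

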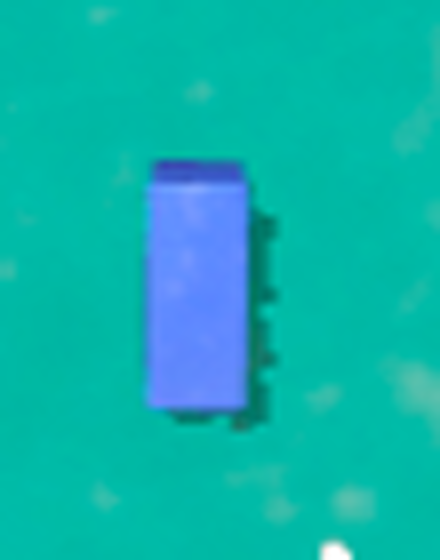

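The grip reported a width of 0, so the jaws may have missed the relay. I'll go down again, close, and look before lifting.

```bash
python3 - <<'E'
from station import env
from h import *
z=np.load("pics/e.npz");K,T=z["K"],z["T"]
def up_(c,f,o): return (np.array(c)+.5)/f-.5+np.array(o)
P=onplane(K,T,up_([[150,182],[247,182],[247,408],[147,408]],8,[235,90]),.026)
e=(P[0]+P[1]-P[2]-P[3])/2;print(P.mean(0),"len",np.linalg.norm(e),"yaw",np.degrees(np.arctan2(e[1],e[0])))
C=np.array([.5141,-.2032,0]);yaw=np.radians(79.33-90);up=np.array([0,0,1])
env.movel(C+up*.05,max_speed=.25)
env.movel(C+up*.003,max_speed=.1);env.wait(.1)
p,d=env.camera("side");a=p
t=env.get_state()["clock"]
env.grasp(40);s=env.get_state();print(s["gripper_width"],s["contact_force"],s["clock"]-t)
env.wait(.2);s=env.get_state();print(s["gripper_width"],s["clock"])
p,d=env.camera("side");w,_=env.camera("wrist")
g=np.hstack([cv2.resize(i[230:330,210:300],None,fx=4.4,fy=4.4,interpolation=2) for i in(a,p)]);cv2.imwrite("pics/f.png",g);cv2.imwrite("pics/fw.png",w)
E
```

```text
[ 0.5141 -0.2034  0.026 ] len 0.028661564393687687 yaw 79.09700326728277
0.000299316036232609 [-0.8803 -0.2951  0.0359] 0.7667000000000002
-0.00024845649766986586 11.375
```

View pics/f.png

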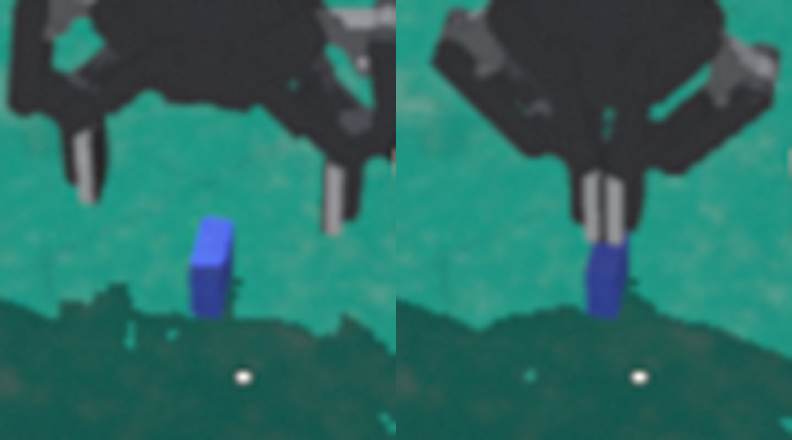

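View pics/fw.png

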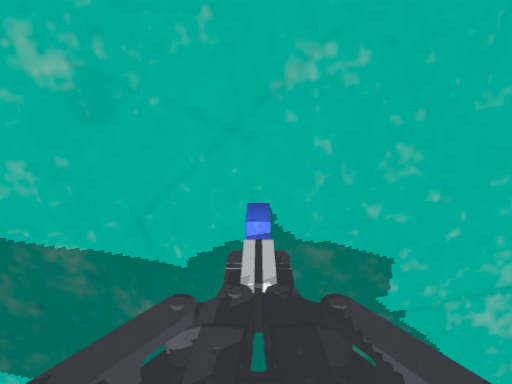

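```bash
python3 - <<'E'
from station import env
from h import *
i=env.camera_info("side");s=env.get_state();print(s["ee_pos"],s["eef_rot"])
for h in(0,.01,.019,.026,.03,.04):print(h,proj(i["K"],i["pose"],[.5141,-.2032,h]),proj(i["K"],i["pose"],[.5115,-.2175,h]))
K,T=wristT(env);print(proj(K,T,s["ee_pos"]),proj(K,T,[.5141,-.2032,.026]),proj(K,T,[.5141,-.2032,.03]))
w,d=env.camera("wrist")
for v in (250,262,275,285):
  for u in (250,266):
    o,r=ray(K,T,[u,v]);print(u,v,o+r[0]*d[v,u])
p,d=env.camera("side");K,T=i["K"],i["pose"]
for v in (275,280,283,288,295):
    o,r=ray(K,T,[256,v]);print(v,o+r[0]*d[v,256])
E
```

```text
[ 0.5141 -0.2032  0.003 ] [-2.4184 -2.0052  0.    ]
0 [[257.9451 294.8508]] [[256.4853 301.3848]]
0.01 [[257.8783 291.0346]] [[256.4056 297.5642]]
0.019 [[257.8173 287.5471]] [[256.3327 294.072 ]]
0.026 [[257.7691 284.7991]] [[256.2752 291.3198]]
0.03 [[257.7414 283.2148]] [[256.2421 289.7327]]
0.04 [[257.6712 279.2081]] [[256.1583 285.7186]]
[[257.9378 226.5982]] [[257.9707 246.5422]] [[257.9686 250.5426]]
250 250 [ 0.5128 -0.1917  0.049 ]
266 250 [ 0.5196 -0.1927  0.0494]
250 262 [ 0.5131 -0.1913  0.0593]
266 262 [ 0.5194 -0.1925  0.0593]
250 275 [ 0.5133 -0.1915  0.0681]
266 275 [ 0.5192 -0.1922  0.0688]
250 285 [ 0.5133 -0.1921  0.0736]
266 285 [ 0.5189 -0.1936  0.073 ]
275 [ 0.5116 -0.2134  0.0615]
280 [ 0.5114 -0.2142  0.0503]
283 [ 0.5113 -0.2154  0.0443]
288 [ 0.5111 -0.2096  0.0252]
295 [ 0.5109 -0.2173  0.0164]
```

Both cameras put the shut fingertips at about z = 0.041, while the reported TCP is at 0.003. The fingers are therefore about 38 mm shorter than the stated TCP. I'll measure the gap properly.

```bash
python3 - <<'E'
from station import env
from h import *
K,T=wristT(env);w,d=env.camera("wrist");i=env.camera_info("side");p,ds=env.camera("side")
def pts(K,T,d,u0,u1,v0,v1):
    vv,uu=np.mgrid[v0:v1,u0:u1];o,r=ray(K,T,np.c_[uu.ravel(),vv.ravel()]);return (o+r*d[v0:v1,u0:u1].ravel()[:,None]).reshape(v1-v0,u1-u0,3)
A=pts(K,T,d,244,274,232,250)
for k in range(18): print(232+k,A[k,[4,8,14,20,25],2],A[k,[8,20],1])
B=pts(i["K"],i["pose"],ds,250,264,278,294)
for k in range(16): print(278+k,B[k,[2,4,6,8,10],2],B[k,[4,8],1])
# pads: all wrist points with z in .03-.06 near tcp
c=cv2.resize(w[200:300,210:310],None,fx=5,fy=5,interpolation=2);cv2.imwrite("pics/g.png",c)
E
```

```text
232 [0.0251 0.026  0.026  0.025  0.0261] [-0.1947 -0.1963]
233 [0.0259 0.0253 0.0244 0.0254 0.0263] [-0.1956 -0.1966]
234 [0.0262 0.026  0.0256 0.0252 0.0263] [-0.1958 -0.1972]
235 [0.0269 0.026  0.0253 0.0261 0.0264] [-0.1963 -0.1973]
236 [0.0261 0.0272 0.0263 0.0261 0.0267] [-0.1962 -0.1979]
237 [0.0262 0.0251 0.026  0.0259 0.0257] [-0.1979 -0.1985]
238 [0.0257 0.0264 0.0264 0.0253 0.0257] [-0.1977 -0.1994]
239 [0.0271 0.0259 0.026  0.0263 0.026 ] [-0.1985 -0.1994]
240 [0.0407 0.0405 0.0409 0.0404 0.0418] [-0.1915 -0.1925]
241 [0.042  0.0413 0.0423 0.0414 0.0426] [-0.1916 -0.1926]
242 [0.0424 0.0428 0.0413 0.0415 0.0421] [-0.1913 -0.193 ]
243 [0.0433 0.0426 0.0433 0.043  0.0428] [-0.1919 -0.1927]
244 [0.0446 0.0439 0.0443 0.0445 0.0443] [-0.1917 -0.1923]
245 [0.0448 0.045  0.0447 0.0449 0.045 ] [-0.1916 -0.1926]
246 [0.046  0.046  0.0458 0.0461 0.0461] [-0.1915 -0.1924]
247 [0.0474 0.0471 0.047  0.047  0.0469] [-0.1914 -0.1925]
248 [0.0485 0.0484 0.0487 0.0483 0.0481] [-0.1912 -0.1922]
249 [0.049  0.049  0.0482 0.0496 0.0484] [-0.1914 -0.192 ]
278 [0.0492 0.053  0.0536 0.0545 0.055
[... 240 characters left out ...]
62] [-0.2132 -0.2135]
283 [-0.0005  0.0422  0.0416  0.0447  0.0438] [-0.2135 -0.2158]
284 [0.0024 0.0396 0.0398 0.0409 0.0414] [-0.2134 -0.2146]
285 [-0.0008  0.0251  0.0262  0.027   0.0369] [-0.2028 -0.2045]
286 [0.0008 0.0265 0.0248 0.0242 0.026 ] [-0.2062 -0.2043]
287 [-0.      0.025   0.0258  0.0254  0.0269] [-0.2071 -0.2076]
288 [0.0002 0.0266 0.0272 0.0247 0.0257] [-0.2107 -0.2092]
289 [0.0012 0.0265 0.0244 0.0259 0.0262] [-0.2128 -0.2124]
290 [0.0003 0.0248 0.0242 0.0251 0.0252] [-0.2135 -0.2139]
291 [-0.0002  0.0252  0.026   0.0257  0.021 ] [-0.2161 -0.2166]
292 [-0.0001  0.0233  0.026   0.0251  0.0205] [-0.2166 -0.2182]
293 [-0.0005  0.0214  0.0224  0.0228  0.0169] [-0.2171 -0.2185]
```

View pics/g.png

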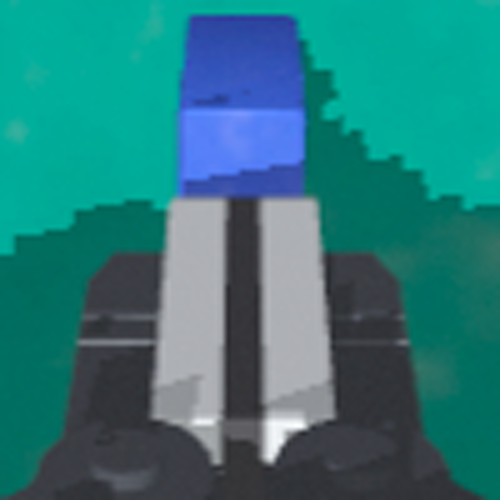

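The true tips sit at TCP minus 37 mm, and both views agree on that. The pads run from z = 0.040 to about 0.078, so the grasp point is 19 mm above the tips. Sideways, the fingers line up with the relay. I'll grasp with z lowered by 37 mm, going down guarded.

```bash
python3 - <<'E'
from station import env
from h import *
C=np.array([.5141,-.2032,0]);up=np.array([0,0,1])
env.release()
print(env.movel(C-up*.033,max_speed=.08,threshold=6))
s=env.get_state();print(s["ee_pos"],s["contact_force"])
env.grasp(60);s=env.get_state();print(s["gripper_width"],s["contact_force"],s["clock"])
p,_=env.camera("side");
if .009<s["gripper_width"]<.016:
    env.movel(C+up*.10,max_speed=.15);env.wait(.1)
s=env.get_state();print(s["gripper_width"],s["contact_force"],s["clock"],s["ee_pos"])
q,_=env.camera("side");w,d=env.camera("wrist")
g=np.hstack([cv2.resize(i[180:330,200:310],None,fx=3.6,fy=3.6,interpolation=2) for i in(p,q)]);cv2.imwrite("pics/i.png",g);cv2.imwrite("pics/iw.png",cv2.resize(w[180:300,190:330],None,fx=5,fy=5,interpolation=2))
yaw=np.radians(18.446);Y=env.solve_ik([.5699,.1444,.1],down(yaw));print(Y)
E
```

```text
False
[ 0.514  -0.2033 -0.0331] [-0.391  -0.3254  0.5827]
0.011650704242113827 [-1.2774  1.1291  9.8542] 13.725
0.011598613616626454 [ 0.5942  0.2677 -0.4451] 14.9083 [ 0.5135 -0.2029  0.099 ]
[-0.4746  0.5576  0.2918  1.7406 -0.2001  0.8726  0.2266]
```

View pics/i.png

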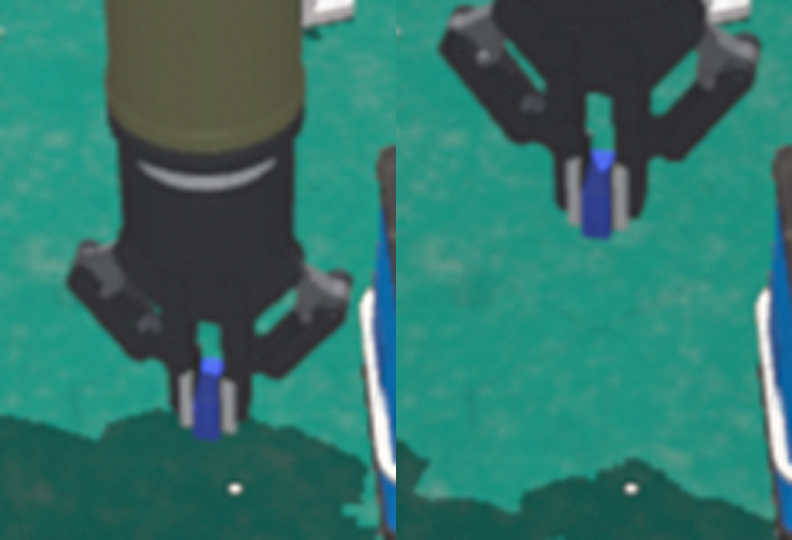

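View pics/iw.png

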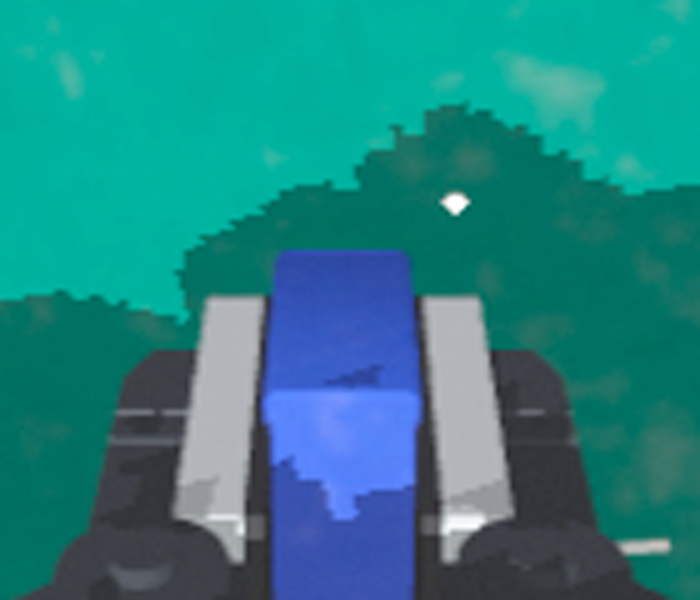

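The relay is held upright, width 11.6 mm. I'll move over rail_place and check the alignment before lowering.

```bash
python3 - <<'E'
from station import env
from h import *
ax=np.array([-.3164,.9486,0]);c0=np.array([.5699,.1444,0])+.0003*ax;yaw=np.radians(18.446);up=np.array([0,0,1])
env.movep(c0+up*.12,down(yaw))
env.movel(c0+up*.042,max_speed=.12);env.wait(.3)
s=env.get_state();print(s["gripper_width"],s["contact_force"],s["clock"],s["ee_pos"],down(yaw),s["eef_rot"])
K,T=wristT(env);w,d=env.camera("wrist");q,ds=env.camera("side");t,dt=env.camera("top")
np.savez("pics/j.npz",K=K,T=T,d=d,ds=ds,dt=dt)
cv2.imwrite("pics/jw0.png",w);cv2.imwrite("pics/jq0.png",q);cv2.imwrite("pics/jt0.png",t)
cv2.imwrite("pics/jw.png",cv2.resize(w[180:300,190:330],None,fx=5,fy=5,interpolation=2))
cv2.imwrite("pics/jq.png",cv2.resize(q[115:195,235:325],None,fx=7,fy=7,interpolation=2))
cv2.imwrite("pics/jt.png",cv2.resize(t[150:215,145:235],None,fx=8,fy=8,interpolation=2))
E
```

```text
0.011402315902100155 [ 0.0655  0.7181 -0.5424] 17.4333 [0.5701 0.1448 0.0426] [1.8367 2.5488 0.    ] [1.8362 2.5484 0.0013]
```

View pics/jw.png

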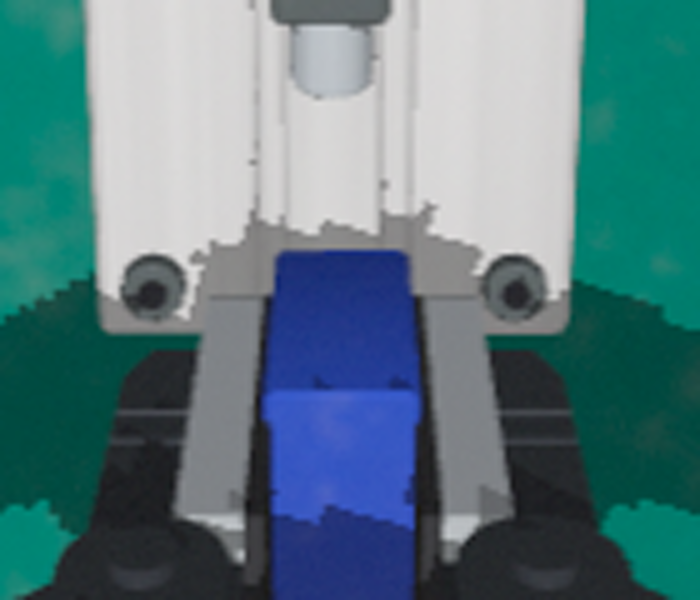

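View pics/jq.png

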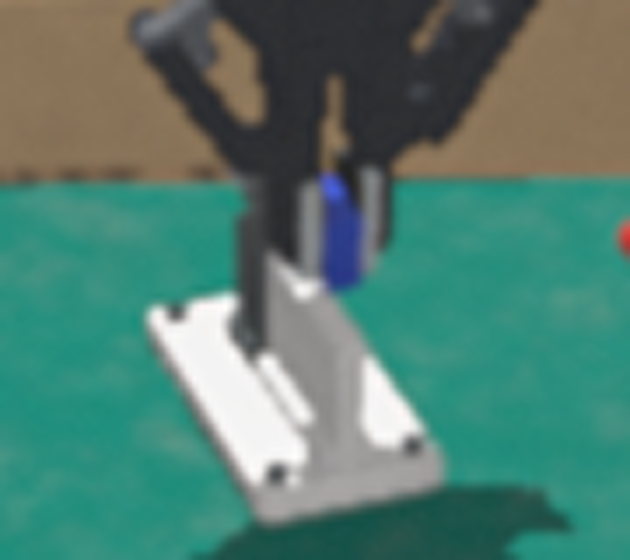

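```bash
python3 - <<'E'
from h import *
z=np.load("pics/j.npz");K,T,dd=z["K"],z["T"],z["d"]
vv,uu=np.mgrid[120:235,225:300];o,r=ray(K,T,np.c_[uu.ravel(),vv.ravel()]);W=(o+r*dd[120:235,225:300].ravel()[:,None]);H=W[:,2].reshape(vv.shape)
def cen(lo,hi,v0,v1,zz,nm):
    m=(H>lo)&(H<hi)&(vv>=v0)&(vv<v1);E=[]
    for k in range(m.shape[0]):
        c=np.where(m[k])[0]
        if len(c)>8:E.append([c[0]+224.5,c[-1]+225.5,k+120])
    E=np.array(E);print(nm,E[::6].tolist() if len(E) else 0)
    P=onplane(K,T,np.c_[E[:,:2].mean(1),E[:,2]],zz)[:,:2]
    wd=np.linalg.norm(onplane(K,T,E[:,[0,2]],zz)-onplane(K,T,E[:,[1,2]],zz),axis=1)
    tool=(np.c_[P,np.full(len(P),zz)]-TT)@RT
    print(" width",np.median(wd),"tool y",np.median(tool[:,1]),"std",tool[:,1].std(),"slope",np.polyfit(tool[:,0],tool[:,1],1)[0],"x",tool[[0,-1],0])
    return P
from station import env
s=env.get_state();RT=R.from_rotvec(s["eef_rot"]).as_matrix();TT=s["ee_pos"];print(TT)
cen(.056,.065,195,226,.060,"rail");cen(.083,.09,120,190,.086,"stop")
# relay front face: blue
w=cv2.imread("pics/jw0.png");m=cv2.inRange(cv2.cvtColor(w,cv2.COLOR_BGR2HSV),(108,100,30),(130,255,255))
for v in (232,236,240,245,250,255):
    c=np.where(m[v,225:300])[0]+225;print(v,c.min(),c.max(),(c.min()+c.max())/2)
# relay front-bottom edge, known plane z=tcp+.0331
for v in (231,):
    P=onplane(K,T,[[190+343/5-.4,180+250/5-.4]],TT[2]+.0331)[0];print("relay bottom front in tool",(P-TT)@RT)
E
```

```text
[0.5699 0.1448 0.0423]
rail [[246.5, 266.5, 199.0], [246.5, 266.5, 205.0], [246.5, 266.5, 211.0], [246.5, 266.5, 217.0], [246.5, 266.5, 223.0]]
 width 0.010065533011879412 tool y -0.0003129955619410394 std 3.0787187258310515e-06 slope 0.0007231641069445545 x [0.0234 0.0092]
stop [[244.5, 266.5, 155.0], [243.5, 268.5, 161.0], [243.5, 268.5, 167.0], [243.5, 268.5, 173.0], [243.5, 268.5, 179.0]]
 width 0.010048548008805312 tool y -0.0004070373310262009 std 3.454041862141193e-05 slope -0.0018277203565651224 x [0.0522 0.04  ]
232 245 271 258.0
236 245 271 258.0
240 244 272 258.0
245 243 273 258.0
250 243 273 258.0
255 242 273 257.5
relay bottom front in tool [ 0.0142  0.0005 -0.0331]
```

View pics/jt.png

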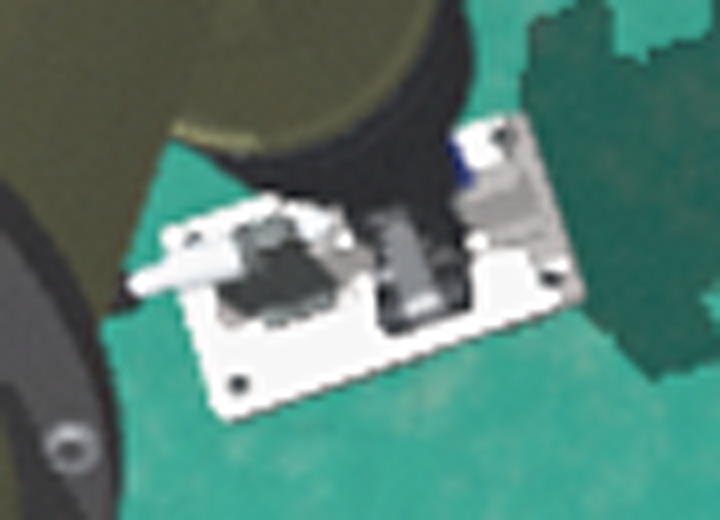

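Seen from the wrist, the relay sits about 0.75 mm to the +y tool side of the rail. Its long-axis position and angle are good (stop face 40 mm ahead, slope about 0). I'll shift it and lower until contact.

```bash
python3 - <<'E'
from station import env
from h import *
yaw=np.radians(18.446);Y=np.array([np.cos(yaw),np.sin(yaw),0]);ax=np.array([-.3164,.9486,0]);c0=np.array([.5699,.1444,0])+.0003*ax-.0007*Y;up=np.array([0,0,1])
env.movel(c0+up*.042,max_speed=.05)
env.movel(c0+up*.031,max_speed=.05);env.wait(.2);f0=env.get_state()["contact_force"]
hit=env.movel(c0+up*.0235,max_speed=.01,threshold=4)
s=env.get_state();print(hit,s["ee_pos"],f0,s["contact_force"],s["gripper_width"],s["clock"])
env.wait(.3)
zz=np.mean([env.get_state()["ee_pos"] for _ in range(5)],0);s=env.get_state();print(zz,s["contact_force"],s["clock"])
K,T=wristT(env);w,d=env.camera("wrist");q,ds=env.camera("side")
np.savez("pics/k.npz",K=K,T=T,d=d);cv2.imwrite("pics/kw0.png",w)
cv2.imwrite("pics/kw.png",cv2.resize(w[180:300,190:330],None,fx=5,fy=5,interpolation=2))
cv2.imwrite("pics/kq.png",cv2.resize(q[115:195,235:325],None,fx=7,fy=7,interpolation=2))
m=cv2.inRange(cv2.cvtColor(w,cv2.COLOR_BGR2HSV),(108,100,30),(130,255,255))
for v in range(220,250,3):
    c=np.where(m[v,225:300])[0]+225
    if len(c):print(v,c.min(),c.max(),(c.min()+c.max())/2)
vv,uu=np.mgrid[120:235,225:300];o,r=ray(K,T,np.c_[uu.ravel(),vv.ravel()]);H=(o+r*d[120:235,225:300].ravel()[:,None])[:,2].reshape(vv.shape)
for v in range(190,232,5):
    c=np.where((H[v-120]>.055)&(H[v-120]<.066))[0]+225
    if len(c):print("rail",v,c.min(),c.max())
E
```

```text
True [0.5693 0.1445 0.0282] [ 0.5897  0.1305 -0.5321] [0.0393 0.7568 5.6619] 0.011250339922424855 18.8333
[0.5693 0.1445 0.0282] [ 0.2425 -0.9103  5.2874] 19.1333
232 245 270 257.5
235 245 271 258.0
238 245 271 258.0
241 243 272 257.5
244 243 272 257.5
247 243 273 258.0
rail 200 248 269
rail 205 248 269
rail 210 248 269
rail 215 248 269
rail 220 248 268
rail 225 248 268
rail 230 246 270
```

View pics/kw.png

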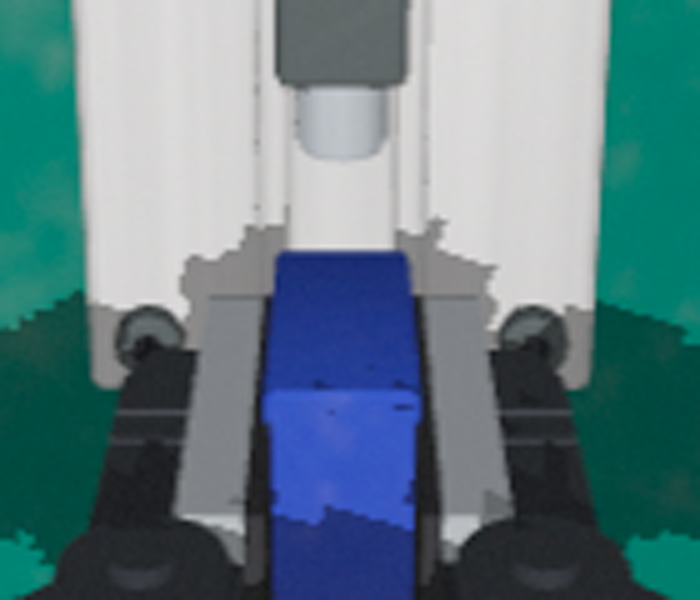

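View pics/kq.png

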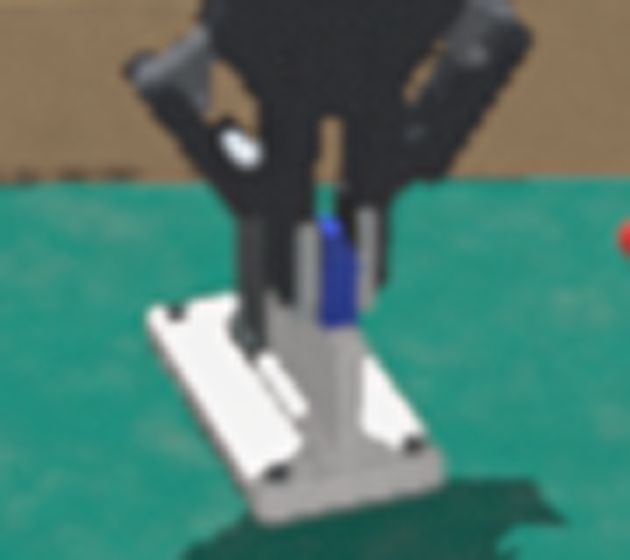

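The relay is seated on the rail, with rail centre at column 258.4 and relay centre at 257.8, and the plunger free ahead of it. Now I'll slide and press.

```bash
python3 - <<'E'
from station import env
from h import *
yaw=np.radians(18.446);Y=np.array([np.cos(yaw),np.sin(yaw),0]);ax=np.array([-.3164,.9486,0]);c0=np.array([.5699,.1444,0])+.0003*ax-.0007*Y;up=np.array([0,0,1])
def rep(t):
    s=env.get_state();f=s["contact_force"];print(t,"s %.4f lat %.4f z %.4f"%((s["ee_pos"]-c0)@ax,(s["ee_pos"]-c0)@Y,s["ee_pos"][2]),"F ax %.1f lat %.1f z %.1f"%(f@ax,f@Y,f[2]),"w %.4f t %.2f"%(s["gripper_width"],s["clock"]))
rep("0")
print(env.movel(c0+ax*.014+up*.028,max_speed=.03,threshold=12));rep("slid")
env.wait(.2);rep("slid")
for k in (18,22):
    print(env.movel(c0+ax*k/1000+up*.028,max_speed=.02,threshold=20));rep(k)
print(env.movel(c0+ax*.029+up*.028,max_speed=.01,threshold=18));rep("press")
env.wait(.3);rep("press")
w,d=env.camera("wrist");q,_=env.camera("side");t,_=env.camera("top")
cv2.imwrite("pics/lw.png",cv2.resize(w[140:300,190:330],None,fx=3.7,fy=3.7,interpolation=2))
cv2.imwrite("pics/lq.png",cv2.resize(q[115:195,235:325],None,fx=7,fy=7,interpolation=2))
E
```

```text
0 s 0.0000 lat 0.0001 z 0.0282 F ax -0.1 lat 0.5 z 6.7 w 0.0113 t 19.23
False
slid s 0.0150 lat 0.0003 z 0.0282 F ax -1.8 lat -0.6 z 5.9 w 0.0116 t 19.85
slid s 0.0150 lat 0.0003 z 0.0282 F ax 0.6 lat -0.9 z 5.5 w 0.0111 t 20.05
False
18 s 0.0177 lat 0.0003 z 0.0282 F ax -4.1 lat -0.3 z 4.0 w 0.0117 t 20.40
False
22 s 0.0209 lat 0.0003 z 0.0282 F ax -6.3 lat 1.2 z 4.6 w 0.0113 t 20.75
False
press s 0.0254 lat 0.0003 z 0.0282 F ax -11.2 lat 0.6 z 3.9 w 0.0114 t 21.60
press s 0.0254 lat 0.0003 z 0.0282 F ax -10.3 lat 0.3 z 4.1 w 0.0116 t 21.90
```

View pics/lw.png

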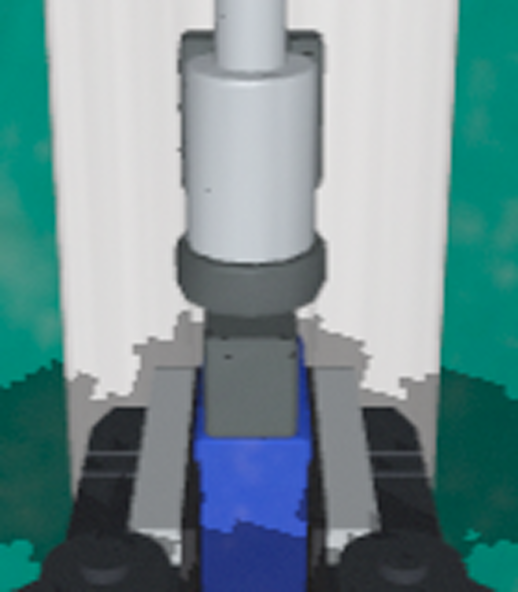

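View pics/lq.png

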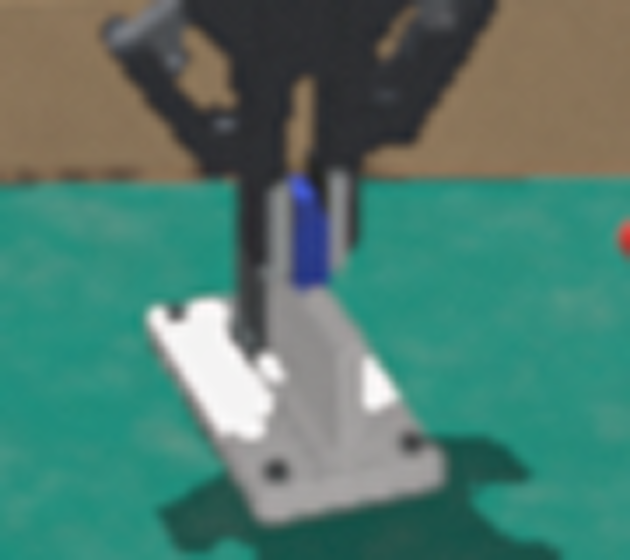

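The arm gives about 3 N/mm. At s = 25.4 mm the force is 10–11 N, so it isn't clear yet that the stop is carrying load. I'll push in small steps until s stops rising while the force climbs.

```bash
python3 - <<'E'
from station import env
from h import *
yaw=np.radians(18.446);Y=np.array([np.cos(yaw),np.sin(yaw),0]);ax=np.array([-.3164,.9486,0]);c0=np.array([.5699,.1444,0])+.0003*ax-.0007*Y;up=np.array([0,0,1])
def rep(t):
    S=[]
    for _ in range(5): S.append(env.get_state());env.wait(.02)
    s=S[-1];f=np.mean([x["contact_force"] for x in S],0);e=np.mean([x["ee_pos"] for x in S],0)
    print(t,"s %.4f lat %.4f z %.4f"%((e-c0)@ax,(e-c0)@Y,e[2]),"F ax %.1f lat %.1f z %.1f"%(f@ax,f@Y,f[2]),"rot",s["eef_rot"],"w %.4f t %.2f"%(s["gripper_width"],s["clock"]));return f@ax
rep("0")
for k in (30.5,32,33.5,35,36.5,38):
    env.movel(c0+ax*k/1000+up*.028,max_speed=.01);env.wait(.15)
    if rep(k)<-21:break
w,d=env.camera("wrist");cv2.imwrite("pics/mw.png",cv2.resize(w[140:300,190:330],None,fx=3.7,fy=3.7,interpolation=2))
E
```

```text
0 s 0.0254 lat 0.0002 z 0.0282 F ax -10.9 lat 0.3 z 4.4 rot [ 1.8382  2.5438 -0.004 ] w 0.0116 t 22.12
30.5 s 0.0253 lat 0.0002 z 0.0282 F ax -14.5 lat 0.6 z 3.5 rot [ 1.8388  2.5416 -0.0053] w 0.0114 t 22.65
32 s 0.0253 lat 0.0002 z 0.0282 F ax -17.9 lat 0.9 z 3.3 rot [ 1.8394  2.5395 -0.0065] w 0.0112 t 23.18
33.5 s 0.0252 lat 0.0002 z 0.0282 F ax -21.3 lat 0.7 z 2.6 rot [ 1.8401  2.5373 -0.0078] w 0.0116 t 23.72
```

View pics/mw.png

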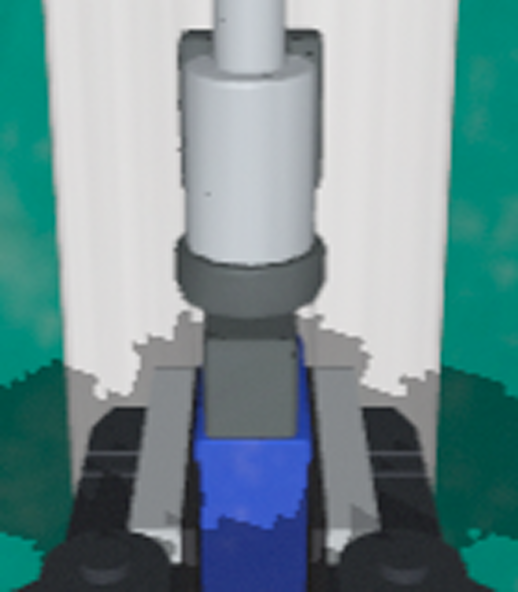

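Force along the rail climbed from 10.9 to 21.3 N while s stayed at 25.3 mm, so the relay is on the hard stop. I see no gap, and the rail and relay are still lined up. The grip width is steady, so I'm handing in.

```bash
python3 - <<'E'
from station import env
s=env.get_state();print(s["clock"],s["contact_force"],s["gripper_width"]);print(env.sign_off())
E
```

```text
23.7833 [  7.32200516 -19.76252502   2.75050927] 0.011556055443903548
the job is handed in; nothing more can be done
None
```

The relay is on the rail, pressed hard against the stop and still held in the gripper. I handed it in at 23.8 s of the 51 s allowed, and no verdict came back.

**What I did:** I gripped the relay across its 12 mm width at 60 N and lowered it onto the rail until about 5 N of contact. It stood 16 mm clear of the plunger. Then I slid it along the rail against the plunger.

**Last checks:**
- **Hard on the stop:** the push rose from 11 to 21 N while the relay's travel stayed at 25.3 mm. More than half of that push is going into the stop, since the spring takes about 8 N.
- **Position:** camera measurement predicted 25.5–26 mm of travel, so the two agree to within about 0.7 mm.
- **Grip and alignment:** the opening stayed at about 11.5 mm. The relay was within about 0.3 mm of the rail's centre line when set down and looked in line with the stop at the end.

**What disagreed:**
- **Fingertip position:** the fingertips were about 37 mm short of the reported tool point. My first two gripper closures shut on air above the relay without moving it. I measured the offset from the side and wrist cameras and corrected for it.
- **Sideways correction:** the relay was about 0.75 mm off the rail's centre line just before lowering, so I shifted it first.
- **Rail contact height:** it touched the rail about 1.3 mm higher than I predicted.
- **Tool angle:** under the final push the tool turned by roughly 0.3–0.4°.

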